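# Seat the reference probe in the dry-bath heater and start the check

### The job

Take the red-handled temperature probe out of the blue stand and push it fully home in the well of the aluminium block in the white heater, so that its handle sits flat on the block, and let go of it. Then press the green button on the heater down to start the check, leaving the probe home. Leave the other two probes in the stand undisturbed.

Things in the scene. Friction and masses are not known exactly. Their poses are not given: they have to be found in the camera images.
- red_probe: Wireless reference temperature probe, 60 g, standing in one of the stand's three holes: round steel stem 7 mm in diameter and 50 mm long with a bevelled tip, below a square red handle 20 x 20 mm and 60 mm tall. Origin at the tip of the stem; z runs up along the stem to the handle, x and y square to the handle's flat sides. The handle spans z = 50 to 110 mm.
- red_probe_tip (a point): The tip of the red probe's stem (its lower end).
- red_probe_grip (a point): A point on the axis of the red handle, 88 mm above the tip, a good height to grip; grip across two flat sides.
- grey_probe: Wireless temperature probe just like the red one but with a grey handle; it stays in the stand. Origin at the tip of its stem, z up along the stem.
- yellow_probe: Wireless temperature probe just like the red one but with a yellow handle; it stays in the stand. Origin at the tip of its stem, z up along the stem.
- stand: Fixed blue probe stand, a block 190 (x) x 60 (y) x 55 mm tall with three loose 10 mm through holes on its x axis at x = -62, 0 and +62 mm. Origin at the centre of its underside. The probes' handles rest on its top.
- heater: Fixed white dry-bath heater, 160 (x) x 320 (y) x 60 mm; origin at the centre of its underside, z up. A channel along its y axis at x = 0 holds an aluminium well block, seen between y = -50 and 50 mm; grey hoods 66 mm high cover it beyond. A console 80 mm high stands at y = -160 to -94 mm. A probe fully home has its tip 10 mm above this origin's level.
- block_mid (a point): Fixed point of the heater: middle of the open length of the block's flat top, 60 mm above the heater's origin. The block's one vertical well (8.5 mm across, 1.5 mm bevel, 58 mm deep, between two red marks 13 mm either side in x) is at x = 0 but anywhere from y = -22 to 22 mm of here, where the block was clamped: not reported, find it by eye or touch.
- start_button_top (a point): Centre of the top face of the round green start button, 26 mm across, on the heater's console at x = 18, y = -127 mm; it is pressed straight down.
- start_button (a joint): Travel of the start button in m: 0 when up, 0.006 fully down (about 5 N); springs back when released.

How it is judged:
On the way, in this order (a step that is already met when the one before it is completed fails the run):
1. the red probe is fully home in the well and released (z of red_probe_tip in the frame of heater between 0.004 and 0.013 m and x of red_probe_tip in the frame of heater between -0.005 and 0.005 m and y of red_probe_tip in the frame of heater between -0.028 and 0.028 m and angle between the z axis of red_probe and the z axis of heater, either way round below 0.08 rad and contact force between the fingers and red_probe below 0.2 N), for 0.2 s.
2. the green button is pressed down (value of joint start_button above 0.004 m), for 0.03 s.
At the end, for the whole second after the job is handed in: The red probe stands in the heater's well, its tip no more than 3 mm short of fully home (tip below 13 mm above the heater's origin level), upright to the heater within 0.08 rad, released and at rest, and the green button, pressed at least 4 mm after the probe was home, has sprung back up (all of step 1 and linear speed of red_probe below 0.02 m/s and value of joint start_button below 0.002 m); the robot touches nothing.
It fails at once if the grey probe is moved more than 15 mm (distance of grey_probe from where it was at the start of the episode above 0.015 m).
It fails at once if the yellow probe is moved more than 15 mm (distance of yellow_probe from where it was at the start of the episode above 0.015 m).
It also fails if it takes over 56 s, if anything falls off the work surface, if the arm or the gripper's body presses on something with over 40 N, if the wrist force passes 120 N, or if a joint passes its speed limit or range.

### The arm

A 6-joint arm with a two-finger parallel gripper is mounted at the origin on the work surface. World frame = base frame: x ahead of the robot, y to its left, z up, the work surface at z = 0. Lengths are in m, angles in rad, forces in N, time in s.
With the tool pointing down it reaches from about 0.3 to 0.95 m from the base axis. Payload 3.1 kg.
Tool frame: the origin (TCP) lies midway between the tips of the shut fingers; the grasp point (between the pads) lies grasp_offset behind it (grasp_offset is the distance from the TCP to the grasp point, in m); z points along the fingers, y is the direction in which the jaws open and shut (so a half turn about z gives the same grasp; the last joint's range is limited). The gripper opens to 85 mm and grips with 20 to 120 N. Pads are 22 mm wide; open, the fingers measure 114 mm over their backs; the gripper's body (76 mm by 85 mm) begins 54 mm behind the grasp point. The pads swing forward as they close: fully open they stand 13 mm farther back than shut.
Start: joints at [1.199, 0.308, 1.634, -0, 1.2, -0.07], TCP at [0.186, 0.597, 0.208] pointing down, gripper open.
Joint ranges: [-3.06, 3.06], [-0.79, 1.96], [0.05, 2.63], [-1.19, 4.34], [0.05, 2.64], [-2.94, 2.94]. Speed limits (rad/s): [2.79, 2.79, 3.14, 3.14, 3.14, 3.14].

### API

Orientations are given as a rotation vector (axis times angle).
In Python, from bench import state, camera, sign_off, grasp_offset gives the robot as it stands. The module is installed in compiled form; this text tells all that it offers.
- The arm moves only by the tool servo_tool, never from a script. Its argument "deltas" is a list of rows, each a list of 3 entries, a list of its own where there are three numbers: the shift along the tool's x, y, z normalised to -1 to 1, where 1 is 0.8 m, then the turn, a rotation vector about the tool's x, y, z normalised to -1 to 1, where 1 is pi rad, then the opening, from 0 (shut) to 1 (fully open). A call has exactly 10 rows; each row shifts and turns the pose as measured when the row begins, along the tool's axes as they then stand; what a row does not reach is not made up. A row lasts 1/12 s, in which the tool goes at most 41.7 mm and 7.16 degrees, less where a joint would pass 70% of its speed; a pose out of reach is approached as far as the arm can. A call with a number of a shift or a turn outside -1 to 1 is refused whole. A call with a gripper value outside its range is refused whole. The fingers move at their own pace and stop on an object; "force" is the grip in N (left out, the last holds). Time passes only in rows, so rows that do not move let the fingers close, or fill a call up. It gives the time, the measured TCP pose, the force and the opening at its end, in the units of the state.
- state(): the state, without advancing time (a new reading comes with each control period).
- camera(name): name is "scene" or "top" or "wrist"; returns a dict with "color" (420x560x3 uint8, red, green, blue), "fx", "fy", "cx", "cy" (pixels), "k1" (the pictures are not rectified: a ray, as slopes to the right and down, at radius r is drawn at 1 + k1 r^2 times it, then the intrinsics apply), "eye" and "attitude" of the camera in the world. Camera axes: x right, y down, z forward; pixel columns grow to the right and rows downward; lengths in m; the calibration is good to about 2 mm. A picture is of the moment at which its call begins. There is no depth.
- sign_off(): hands the job in, once; it reports no verdict.
The state is a dict: "t": time; "joint_positions": joint angles; "qvel": joint speeds; "effort": joint torques, N m; "tool_pos": TCP position; "ee_rot": TCP orientation; "wrist_force": force on the tool from outside, world axes, zero at the start; "moment": the same for the moment, N m; "finger_gap": finger opening in m.
Only numpy, scipy, OpenCV 4.12 (cv2) and the standard library are available. Lean on these libraries where they do the work, as an engineer would, in place of code of your own. Each camera call takes 0.05 s, during which the arm holds its last target. There are 200 camera calls.

## Working session

There is one attempt and no reset: what is moved stays moved. The work goes in short steps, Python scripts to look and compute and a tool call to move; the robot and the scene stay as the last step left them, time stands still between calls to the robot, and variables do not carry over. Pictures are saved under pics/ and viewed, about 8 in all and at most 12, crops included, and the job is handed in when it is done.

Besides the shell and the picture viewer there is one more tool, called after "Emit:" as a command line: name --argument value ..., lists and objects as JSON in quotes. servo_tool: Moves the arm, as the interface text tells. Scaled input: -1 to 1 covers 0.8 m each way for a shift and pi rad each way for a turn. Its arguments: {"type":"object","properties":{"deltas":{"type":"array","items":{"type":"array"}},"force":{"type":"number"}},"required":["deltas"]}

```bash
mkdir -p pics
cat > h.py <<'E'
import numpy as np, cv2
from scipy.spatial.transform import Rotation as R
from bench import state, camera, sign_off, grasp_offset
def att(c):
    a=np.array(c["attitude"],float)
    return a if a.shape==(3,3) else (R.from_rotvec(a).as_matrix() if a.size==3 else R.from_quat(a).as_matrix())
def ray(c,u,v):
    d=np.array([(u-c["cx"])/c["fx"],(v-c["cy"])/c["fy"]]); s=d.copy()
    for _ in range(20): s=d/(1+c["k1"]*(s@s))
    return att(c)@np.array([s[0],s[1],1.0])
def onz(c,u,v,z):
    r=ray(c,u,v); e=np.array(c["eye"]); return e+r*(z-e[2])/r[2]
def proj(c,p):
    q=att(c).T@(np.array(p)-c["eye"]); s=q[:2]/q[2]; s=s*(1+c["k1"]*(s@s))
    return s*[c["fx"],c["fy"]]+[c["cx"],c["cy"]]
def save(c,n,crop=None,k=1):
    im=c["color"][...,::-1]
    if crop: x0,y0,x1,y1=crop; im=im[y0:y1,x0:x1]
    cv2.imwrite("pics/"+n,cv2.resize(im,None,fx=k,fy=k,interpolation=cv2.INTER_CUBIC))
E
python3 - <<'E'
from h import *
s=state(); print(s, grasp_offset)
ims=[]
for n in("top","scene"):
    c=camera(n); print(n,{k:c[k] for k in c if k!="color"}); save(c,n+"0.png")
    np.save(n+"0.npy",c,allow_pickle=True)
E
```

```text
{'t': 0.0, 'joint_positions': array([ 1.19930669e+00,  3.08976489e-01,  1.63514954e+00,  1.41762561e-05,
        1.19969146e+00, -6.96910402e-02]), 'qvel': array([ 1.00081308e-03, -3.46903801e-04, -2.47726669e-03,  2.74182645e-03,
       -2.41864184e-03, -9.65779716e-05]), 'effort': array([-3.84063633e-04, -4.15245759e+01, -2.76667660e+01, -2.14044899e-04,
        1.01736040e-02, -1.55094551e-07]), 'tool_pos': array([0.18548204, 0.59595611, 0.20698251]), 'ee_rot': array([-0.47219967, -3.10539544,  0.003405  ]), 'wrist_force': array([-0.34730062,  1.07341201, -0.14389213]), 'moment': array([ 0.02488379,  0.00401912, -0.00849991]), 'finger_gap': 0.08539981282226176} 0.0187
top {'fx': 471.70462889317633, 'fy': 471.70462889317633, 'cx': 291.64705905996044, 'cy': 207.2494759088496, 'k1': -0.11555747037239956, 'eye': array([0.46387025, 0.02028429, 1.02142217]), 'attitude': array([-2.18390021,  2.20688538, -0.08674752])}
scene {'fx': 450.19136211746616, 'fy': 450.19136211746616, 'cx': 277.6594049814161, 'cy': 199.4470909533793, 'k1': -0.046225542212793076, 'eye': array([ 1.08603596, -0.27959283,  0.59215284]), 'attitude': array([-1.97990264, -1.20904774,  0.56327528])}
```

View pics/top0.png

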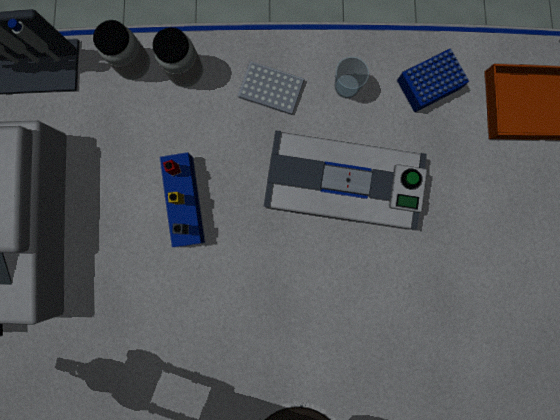

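View pics/scene0.png

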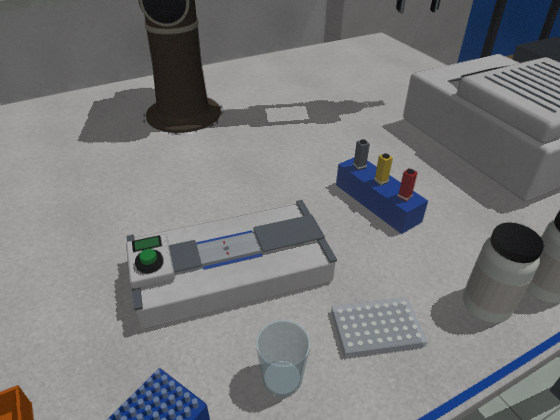

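The top view shows red probe ~(170,168), yellow (175,197), grey (180,229), the block with its well near (348,181) and the button at (411,178). The scene view agrees. Next I'll measure them and look at an enlarged crop.

```bash
cat > m.py <<'E'
from h import *
T=np.load("top0.npy",allow_pickle=True).item(); S=np.load("scene0.npy",allow_pickle=True).item()
def blobs(c,lo,hi,lo2=None,amin=15):
    h=cv2.cvtColor(c["color"],cv2.COLOR_RGB2HSV); m=cv2.inRange(h,lo,hi)
    if lo2: m|=cv2.inRange(h,*lo2)
    n,l,st,ce=cv2.connectedComponentsWithStats(m)
    return [(st[i].tolist(),ce[i].round(1).tolist(),l==i) for i in range(1,n) if st[i][4]>=amin]
for n,c in(("T",T),("S",S)):
    for k,a in {"red":((0,120,50),(8,255,255),((172,120,50),(180,255,255))),"yel":((18,120,70),(32,255,255)),"green":((50,120,40),(85,255,255)),"blue":((105,150,60),(130,255,255))}.items():
        for b in blobs(c,*a,amin=2 if k=="red" else 40): print(n,k,b[0],b[1])
# heater block mid via blue outline, stand rect top
for k,b in enumerate(blobs(T,(105,150,60),(130,255,255),amin=40)):
    cn=max(cv2.findContours(b[2].astype(np.uint8),0,2)[0],key=cv2.contourArea); q=cv2.boxPoints(cv2.minAreaRect(cn))
    print("box",b[0],[onz(T,*p,0.06 if b[0][0]>250 else 0.055)[:2].round(4).tolist() for p in q])
a=cv2.resize(T["color"][120:240,255:435],None,fx=4,fy=4,interpolation=2)
cv2.imwrite("pics/crop1.png",a[...,::-1])
E
python3 m.py
```

```text
T red [492, 64, 2, 2, 2] [492.5, 64.5]
T red [507, 64, 2, 1, 2] [507.5, 64.0]
T red [487, 110, 1, 2, 2] [487.0, 110.5]
T red [492, 115, 2, 1, 2] [492.5, 115.0]
T red [537, 134, 2, 2, 2] [537.5, 134.5]
T red [164, 160, 11, 12, 48] [169.0, 165.6]
T red [349, 173, 1, 2, 2] [349.0, 173.5]
T red [347, 185, 2, 3, 4] [347.2, 185.8]
T yel [168, 192, 10, 10, 51] [172.6, 196.5]
T green [407, 172, 12, 12, 120] [412.4, 177.6]
T green [398, 196, 19, 12, 166] [407.2, 201.1]
T blue [8, 19, 9, 9, 58] [11.6, 22.6]
T blue [176, 25, 384, 11, 1608] [368.7, 28.1]
T blue [129, 27, 39, 6, 143] [146.9, 29.1]
T blue [60, 30, 34, 6, 150] [77.1, 32.2]
T blue [402, 49, 64, 57, 1106] [432.3, 77.7]
T blue [160, 153, 41, 94, 1718] [179.7, 201.8]
T blue [325, 162, 46, 9, 127] [347.7, 165.9]
T blue [322, 189, 46, 9, 114] [344.1, 193.2]
S red [399, 170, 18, 28, 303] [407.3, 183.8]
S red [224, 242, 1, 2, 2] [224.0, 242.5]
S red [227, 252, 1, 2, 2] [227.0, 252.5]
S yel [376, 155, 16, 27, 303] [383.1, 168.2]
S green [135, 237, 23, 28, 411] [146.8, 250.4]
S blue [458, 0, 38, 62, 1289] [476.6, 28.9]
S blue [491, 0, 61, 56
[... 624 characters left out ...]
176, 25, 384, 11, 1608] [[0.9111, 0.2508], [0.9289, 0.251], [0.9291, -0.6045], [0.9102, -0.6021]]
box [129, 27, 39, 6, 143] [[0.9195, 0.3543], [0.9199, 0.2706], [0.91, 0.2699], [0.9096, 0.3535]]
box [60, 30, 34, 6, 150] [[0.9205, 0.5113], [0.9199, 0.4352], [0.909, 0.4341], [0.9095, 0.51]]
box [402, 49, 64, 57, 1106] [[0.8111, -0.2305], [0.8687, -0.3424], [0.7929, -0.3757], [0.737, -0.264]]
box [160, 153, 41, 94, 1718] [[0.6353, 0.2811], [0.6428, 0.2209], [0.4551, 0.1941], [0.4474, 0.2533]]
box [325, 162, 46, 9, 127] [[0.6151, -0.063], [0.6207, -0.0639], [0.6059, -0.1573], [0.6002, -0.1563]]
box [322, 189, 46, 9, 114] [[0.5586, -0.0558], [0.564, -0.0567], [0.5493, -0.1494], [0.5439, -0.1484]]
```

View pics/crop1.png

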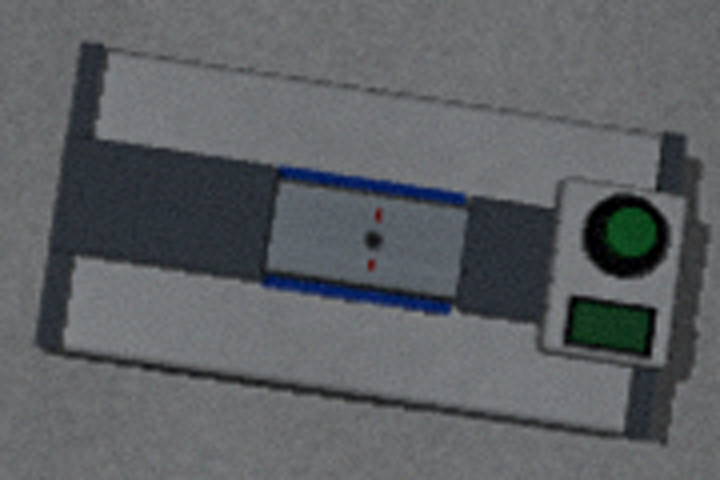

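The crop shows the well as a dark dot midway between the red marks, at about (348,180) in the full picture. Next I'll compute the world frames and the moves.

```bash
cat >> h.py <<'E'
def tool(): 
    s=state(); return np.array(s["tool_pos"]),R.from_rotvec(s["ee_rot"])
def plan(p,yaw=None):
    """print tool-frame shift (normalised) to world TCP p; tool y at given world yaw (mod pi)"""
    q,r=tool(); M=r.as_matrix()
    print("tcp",q.round(4),"z",M[:,2].round(4),"y yaw",round(float(np.arctan2(M[1,1],M[0,1])),4),"shift/0.8",((M.T@(np.array(p)-q))/0.8).round(4))
    if yaw is not None:
        c=np.arctan2(M[1,1],M[0,1]); d=(yaw-c+np.pi/2)%np.pi-np.pi/2
        y=np.array([np.cos(c+d),np.sin(c+d),0]);z=np.array([0,0,-1.]); D=np.c_[np.cross(y,z),y,z]
        print("turn/pi",(R.from_matrix(M.T@D).as_rotvec()/np.pi).round(4))
E
python3 - <<'E'
from h import *
T=np.load("top0.npy",allow_pickle=True).item(); S=np.load("scene0.npy",allow_pickle=True).item()
print("well",onz(T,348,179.7,.06),"marks",onz(T,349,173.5,.06),onz(T,347.2,185.8,.06),"scene marks",onz(S,224,242.5,.06),onz(S,227,252.5,.06))
print("button",onz(T,412.4,177.6,.085))
st=np.array([.5452,.2374]);a=.142;sx=np.array([np.cos(a),np.sin(a)]);hole=st+.062*sx;print("red hole",hole)
for h in(.055,.085,.115): print(h,proj(T,[*hole,h]),proj(S,[*hole,h]))
s=np.mean([[.5586,-.0558],[.5493,-.1494],[.6151,-.063],[.6059,-.1573],[.6207,-.0639],[.6002,-.1563],[.564,-.0567],[.5439,-.1484]],0);print("block mid",s)
y=np.array([.0148,.0932]);y/=np.linalg.norm(y);x=np.array([y[1],-y[0]]);print("heater x,y",x,y,"button exp",s+18e-3*x-.127*y)
w=onz(T,348,179.7,.06)[:2]-s;print("well in heater",w@x,w@y)
plan([.22,.33,.22]);plan([.606,.246,.22],a+np.pi/2)
E
```

```text
well [ 0.58171146 -0.11044972  0.06      ] marks [ 0.59455598 -0.1127843   0.06      ] [ 0.56910155 -0.10854259  0.06      ] scene marks [ 0.57018481 -0.10805195  0.06      ] [ 0.59388378 -0.11244266  0.06      ]
button [ 0.58205489 -0.23824939  0.085     ]
red hole [0.60657597 0.24617444]
0.055 [175.43111527 169.80627659] [403.84121227 197.01146283]
0.085 [172.0031077  167.66914651] [406.80164903 184.54127385]
0.115 [168.3561359  165.39479455] [409.88685859 171.50245316]
block mid [ 0.5822125 -0.10635  ]
heater x,y [ 0.98762511 -0.15683317] [0.15683317 0.98762511] button exp [ 0.58007194 -0.23460139]
well in heater 0.0001481291858887679 -0.004127564432116193
tcp [0.1855 0.596  0.207 ] z [-7.e-04 -2.e-03 -1.e+00] y yaw 1.269 shift/0.8 [-0.14   -0.3047 -0.0156]
tcp [0.1855 0.596  0.207 ] z [-7.e-04 -2.e-03 -1.e+00] y yaw 1.269 shift/0.8 [-0.6319 -0.2615 -0.0157]
turn/pi [-0.0007 -0.0002 -0.1413]
```

Emit:
servo_tool --deltas '[[[-0.02,-0.0436,-0.003],[0,0,0],1],[[-0.02,-0.0436,-0.003],[0,0,0],1],[[-0.02,-0.0436,-0.003],[0,0,0],1],[[-0.02,-0.0436,-0.003],[0,0,0],1],[[-0.02,-0.0436,-0.003],[0,0,0],1],[[-0.02,-0.0436,-0.003],[0,0,0],1],[[-0.02,-0.0436,-0.003],[0,0,0],1],[[-0.049,0.004,0],[0,0,0],1],[[-0.049,0.004,0],[0,0,0],1],[[-0.049,0.004,0],[0,0,0],1]]' --force 40

```text
t: 0.93
tool_pos: [0.325, 0.2871, 0.213]
ee_rot: [-0.45, -3.098, 0.026]
wrist_force: [0.2, 0.8, -0.5]
finger_gap: 0.0853
```

```bash
python3 -c "
from h import *
plan([.606,.246,.22],.142+np.pi/2)"
```

```text
tcp [0.325  0.2871 0.213 ] z [-0.0137 -0.0147 -0.9998] y yaw 1.2822 shift/0.8 [-0.3513  0.0506 -0.0128]
turn/pi [-0.005  -0.004  -0.1371]
```

Emit:
servo_tool --deltas '[[[-0.05,0.0072,-0.002],[0,0,0],1],[[-0.05,0.0072,-0.002],[0,0,0],1],[[-0.05,0.0072,-0.002],[0,0,0],1],[[-0.05,0.0072,-0.002],[0,0,0],1],[[-0.05,0.0072,-0.002],[0,0,0],1],[[-0.05,0.0072,-0.002],[0,0,0],1],[[-0.05,0.0072,-0.002],[0,0,0],1],[[0,0,0],[-0.002,-0.001,-0.039],1],[[0,0,0],[-0.002,-0.001,-0.039],1],[[0,0,0],[-0.002,-0.001,-0.039],1]]'

```text
t: 1.77
tool_pos: [0.6214, 0.2339, 0.2107]
ee_rot: [0.126, -3.13, -0.0]
wrist_force: [-0.3, -0.3, -0.4]
finger_gap: 0.085
```

```bash
python3 -c "
from h import *
plan([.606,.246,.22],.142+np.pi/2)
c=camera('wrist');save(c,'w1.png');np.save('w1.npy',c,allow_pickle=True)
print(c['eye'],[proj(c,[.6066,.2462,h]).round(1) for h in (.055,.115)])"
```

```text
tcp [0.6214 0.2339 0.2107] z [-9.1e-03 -1.0e-04 -1.0e+00] y yaw 1.6515 shift/0.8 [ 0.0181  0.0166 -0.0115]
turn/pi [ 0.0003 -0.0029 -0.0195]
[0.54020822 0.22787736 0.37679757] [array([291.4, 171.3]), array([294.3, 187.6])]
```

View pics/w1.png

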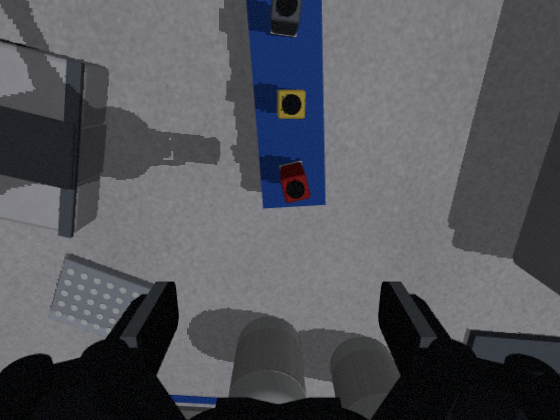

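The wrist view shows the red handle's top at (295,187), within a pixel of prediction, and turned slightly relative to the stand. Next I'll measure its yaw.

Run:
```python
from h import *
c=np.load("w1.npy",allow_pickle=True).item()
im=c["color"]; hsv=cv2.cvtColor(im,cv2.COLOR_RGB2HSV)
m=cv2.inRange(hsv,(0,110,40),(10,255,255))|cv2.inRange(hsv,(170,110,40),(180,255,255))
m[:140]=0;m[230:]=0;m[:,:260]=0;m[:,330:]=0
v=hsv[...,2]; print(np.percentile(v[m>0],[5,25,50,75,95]))
top=((m>0)&(v>120)).astype(np.uint8)
for t in(100,120,140,150):
    tp=((m>0)&(v>t)).astype(np.uint8); n,l,s,ce=cv2.connectedComponentsWithStats(tp)
    i=1+np.argmax(s[1:,4]); cn=max(cv2.findContours((l==i).astype(np.uint8),0,2)[0],key=len)
    q=cv2.boxPoints(cv2.minAreaRect(cn)); w=np.array([onz(c,*p,.115)[:2] for p in q]); e=np.diff(w,axis=0)
    print(t,s[i],"ctr",w.mean(0).round(4),"sides",np.linalg.norm(e,axis=1).round(4),"yaw",[round(float(np.arctan2(*x[::-1])%(np.pi/2)),3) for x in e[:2]])
save(c,"w1c.png",(260,150,340,220),8)
```

```text
[ 40.  43.  70.  93. 102.]
100 [296 177  10   6  25] ctr [0.5991 0.2507] sides [0.0032 0.0075 0.0032] yaw [1.268, 1.242]Traceback (most recent call last):
  File "<stdin>", line 10, in <module>
    return _wrapfunc(a, 'argmax', axis=axis, out=out, **kwds)
    return bound(*args, **kwds)
ValueError: attempt to get argmax of an empty sequence
```

Run:
```python
from h import *
c=np.load("w1.npy",allow_pickle=True).item()
hsv=cv2.cvtColor(c["color"],cv2.COLOR_RGB2HSV)
m=cv2.inRange(hsv,(0,110,30),(10,255,255))|cv2.inRange(hsv,(170,110,30),(180,255,255))
m[:140]=0;m[230:]=0;m[:,:260]=0;m[:,330:]=0
v=hsv[...,2]
for t in(58,65,72):
    tp=((m>0)&(v>t)).astype(np.uint8); tp=cv2.morphologyEx(tp,2,np.ones((2,2))); n,l,s,ce=cv2.connectedComponentsWithStats(tp)
    i=1+np.argmax(s[1:,4]); cn=max(cv2.findContours((l==i).astype(np.uint8),0,2)[0],key=len)
    q=cv2.boxPoints(cv2.minAreaRect(cn)); w=np.array([onz(c,*p,.115)[:2] for p in q]); e=np.diff(w,axis=0)
    print(t,s[i],"ctr",w.mean(0).round(4),"sides",np.linalg.norm(e,axis=1).round(4),"yaw",[round(float(np.arctan2(*x[::-1])%(np.pi/2)),3) for x in e[:2]])
save(c,"w1c.png",(260,150,340,220),8)
```

```text
58 [282 175  29  29 318] ctr [0.6077 0.2478] sides [0.0187 0.0191 0.0191] yaw [0.331, 0.345]
65 [283 175  28  28 297] ctr [0.6078 0.2478] sides [0.0185 0.0189 0.0189] yaw [0.312, 0.327]
72 [283 176  28  27 280] ctr [0.6078 0.2479] sides [0.0183 0.0189 0.0188] yaw [0.312, 0.327]
```

View pics/w1c.png

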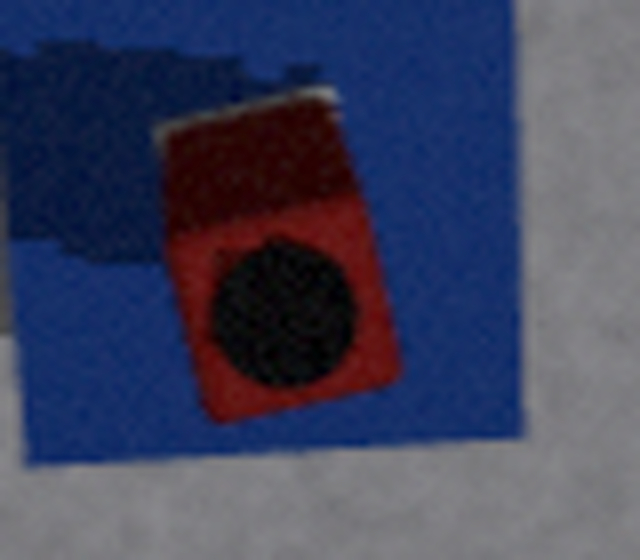

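```bash
python3 -c "
from h import *
plan([.6074,.2470,.0743],.32+np.pi/2)"
```

```text
tcp [0.6208 0.2336 0.2103] z [-1.e-02 -4.e-04 -1.e+00] y yaw 1.6556 shift/0.8 [0.0135 0.018  0.1702]
turn/pi [ 0.0005 -0.0031 -0.0749]
```

Emit:
servo_tool --deltas '[[[0.0068,0.009,0],[0,0,0],1],[[0.0068,0.009,0],[0,0,0],1],[[0,0,0],[0,-0.0015,-0.0375],1],[[0,0,0],[0,-0.0015,-0.0375],1],[[0,0,0.024],[0,0,0],1],[[0,0,0.024],[0,0,0],1],[[0,0,0.024],[0,0,0],1],[[0,0,0.02],[0,0,0],1],[[0,0,0],[0,0,0],1],[[0,0,0],[0,0,0],1]]'

```text
t: 2.65
tool_pos: [0.599, 0.2566, 0.1363]
ee_rot: [0.492, -3.101, -0.006]
wrist_force: [0.7, 0.5, 0.2]
finger_gap: 0.0857
```

```bash
python3 -c "
from h import *
plan([.6074,.2470,.0743],.32+np.pi/2)"
```

```text
tcp [0.599  0.2566 0.1363] z [-0.0024  0.0038 -1.    ] y yaw 1.8854 shift/0.8 [-0.0063 -0.015   0.0774]
turn/pi [ 0.0014 -0.0004 -0.0017]
```

Emit:
servo_tool --deltas '[[[-0.0063,-0.015,0],[0.0014,0,-0.001],1],[[0,0,0],[0,0,0],1],[[0,0,0],[0,0,0],1],[[0,0,0],[0,0,0],1],[[0,0,0],[0,0,0],1],[[0,0,0],[0,0,0],1],[[0,0,0],[0,0,0],1],[[0,0,0],[0,0,0],1],[[0,0,0],[0,0,0],1],[[0,0,0],[0,0,0],1]]'

```text
t: 3.48
tool_pos: [0.6113, 0.2479, 0.1434]
ee_rot: [-0.493, 3.094, 0.002]
wrist_force: [-0.3, -0.7, -0.5]
finger_gap: 0.0856
```

```bash
python3 -c "
from h import *
plan([.6074,.2470,.0743],.32+np.pi/2)"
```

```text
tcp [0.6113 0.2479 0.1434] z [ 0.0085  0.0024 -1.    ] y yaw 1.8866 shift/0.8 [0.0057 0.0005 0.0864]
turn/pi [-0.0001  0.0028 -0.0013]
```

Emit:
servo_tool --deltas '[[[0.0028,0.0003,0.012],[0,0.0014,0],1],[[0.0028,0.0002,0.012],[0,0.0014,0],1],[[0,0,0.012],[0,0,0],1],[[0,0,0.012],[0,0,0],1],[[0,0,0.012],[0,0,0],1],[[0,0,0.01],[0,0,0],1],[[0,0,0.006],[0,0,0],1],[[0,0,0.002],[0,0,0],1],[[0,0,0],[0,0,0],1],[[0,0,0],[0,0,0],1]]'

```text
t: 4.32
tool_pos: [0.6036, 0.246, 0.0702]
ee_rot: [0.493, -3.095, 0.003]
wrist_force: [-1.3, 0.4, -0.3]
finger_gap: 0.0849
```

```bash
python3 -c "
from h import *
plan([.6074,.2470,.0743],.32+np.pi/2);print(state()['wrist_force'])
plan([.6074,.2470,.0743],.32+np.pi/2)
c=camera('wrist');save(c,'w2.png');plan([.6074,.2470,.0743],.32+np.pi/2)"
```

```text
tcp [0.6036 0.246  0.0702] z [-0.0074 -0.0028 -1.    ] y yaw 1.8867 shift/0.8 [-0.0049 -0.0003 -0.0051]
turn/pi [-0.0001 -0.0025 -0.0013]
[-1.25870363  0.35633416 -0.30090723]
tcp [0.6036 0.246  0.0702] z [-0.0074 -0.0028 -1.    ] y yaw 1.8867 shift/0.8 [-0.0049 -0.0003 -0.0051]
turn/pi [-0.0001 -0.0025 -0.0013]
tcp [0.6036 0.246  0.0704] z [-0.0072 -0.0027 -1.    ] y yaw 1.8866 shift/0.8 [-0.0048 -0.0003 -0.005 ]
turn/pi [-0.0001 -0.0025 -0.0013]
```

View pics/w2.png

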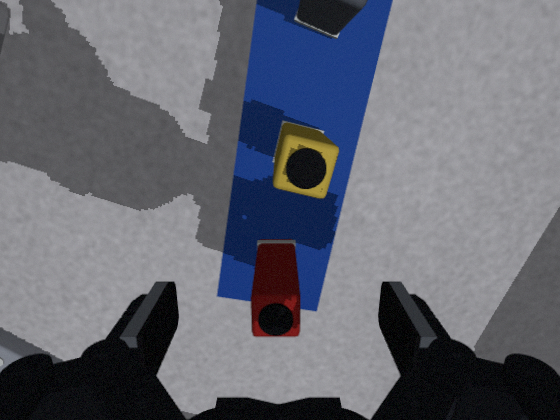

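The handle at (275,315) sits square and roughly centred between the fingers. I'll make a small correction and close.

Emit:
servo_tool --deltas '[[[-0.004,0,-0.004],[0,-0.0025,0],1],[[0,0,0],[0,0,0],0.1],[[0,0,0],[0,0,0],0],[[0,0,0],[0,0,0],0],[[0,0,0],[0,0,0],0],[[0,0,0],[0,0,0],0],[[0,0,0],[0,0,0],0],[[0,0,0],[0,0,0],0],[[0,0,0],[0,0,0],0],[[0,0,0],[0,0,0],0]]' --force 40

```text
t: 5.2
tool_pos: [0.6098, 0.248, 0.0778]
ee_rot: [-0.493, 3.095, 0.001]
wrist_force: [-0.3, -0.1, -0.5]
finger_gap: 0.0189
```

```bash
python3 -c "
from h import *
plan([.6074,.2470,.0743],.32+np.pi/2);s=state();print(s['wrist_force'],s['finger_gap'])"
```

```text
tcp [0.6098 0.248  0.0778] z [ 0.0077  0.0021 -1.    ] y yaw 1.8867 shift/0.8 [ 0.0032 -0.0003  0.0043]
turn/pi [-0.0001  0.0025 -0.0013]
[-0.34105472 -0.09778511 -0.45328966] 0.018923011386131183
```

Emit:
servo_tool --deltas '[[[0,0,-0.012],[0,0.0012,0],0],[[0,0,-0.016],[0,0.0012,0],0],[[0,0,-0.018],[0,0,0],0],[[0,0,-0.018],[0,0,0],0],[[0,0,-0.018],[0,0,0],0],[[0,0,-0.018],[0,0,0],0],[[0,0,-0.018],[0,0,0],0],[[0,0,-0.012],[0,0,0],0],[[0,0,-0.006],[0,0,0],0],[[0,0,0],[0,0,0],0]]'

```text
t: 6.03
tool_pos: [0.6101, 0.2482, 0.1997]
ee_rot: [-0.494, 3.099, 0.0]
wrist_force: [-0.2, -0.1, -0.5]
finger_gap: 0.0191
```

```bash
python3 -c "
from h import *
plan([.5817,-.1104,.19],-.157+np.pi/2);s=state();print(s['wrist_force'],s['finger_gap'])"
```

```text
tcp [0.6101 0.2482 0.1997] z [ 3.3e-03  8.0e-04 -1.0e+00] y yaw 1.8867 shift/0.8 [ 0.173  -0.4151  0.0116]
turn/pi [0.0002 0.0011 0.1505]
[-0.22104511 -0.07008238 -0.50199094] 0.019099679627854048
```

Emit:
servo_tool --deltas '[[[0.019,-0.0455,0.001],[0,0,0],0],[[0.019,-0.0455,0.001],[0,0,0],0],[[0.019,-0.0455,0.001],[0,0,0],0],[[0.019,-0.0455,0.001],[0,0,0],0],[[0.019,-0.0455,0.001],[0,0,0],0],[[0.019,-0.0455,0.001],[0,0,0],0],[[0.019,-0.0455,0.001],[0,0,0],0],[[0.019,-0.0455,0.001],[0,0,0],0],[[0.012,-0.03,0],[0,0,0],0],[[0,0,0],[0,0,0],0]]'

```text
t: 6.87
tool_pos: [0.5786, -0.1022, 0.1876]
ee_rot: [0.508, -3.097, -0.006]
wrist_force: [0.3, 1.0, -0.6]
finger_gap: 0.0187
```

```bash
python3 -c "
from h import *
plan([.5817,-.1104,.165],-.157+np.pi/2);s=state();print(s['wrist_force'],s['finger_gap'])"
```

```text
tcp [ 0.5786 -0.1022  0.1876] z [-0.0039  0.0031 -1.    ] y yaw 1.8963 shift/0.8 [-0.0005 -0.0111  0.0282]
turn/pi [ 0.0011 -0.0012  0.1536]
[ 0.33938958  0.95137789 -0.64945055] 0.01871532396715749
```

Emit:
servo_tool --deltas '[[[0,-0.005,0.012],[0.001,-0.001,0],0],[[0,-0.004,0.012],[0,0,0],0],[[0,-0.002,0.012],[0,0,0],0],[[0,0,0.008],[0,0,0],0],[[0,0,0.004],[0,0,0],0],[[0,0,0],[0,0,0],0],[[0,0,0],[0,0,0],0],[[0,0,0],[0,0,0],0],[[0,0,0],[0,0,0],0],[[0,0,0],[0,0,0],0]]'

```text
t: 7.7
tool_pos: [0.5789, -0.1049, 0.1409]
ee_rot: [0.515, -3.092, -0.011]
wrist_force: [0.9, 0.4, -0.6]
finger_gap: 0.0192
```

Run:
```python
from h import *
plan([.5817,-.1104,.15]);plan([.5817,-.1104,.15])
s=camera('scene');w=camera('wrist');plan([.5817,-.1104,.15])
np.save('s3.npy',s,allow_pickle=True);np.save('w3.npy',w,allow_pickle=True)
u,v=proj(s,[.5817,-.1104,.07]).astype(int);print("scene pred",proj(s,[.5817,-.1104,.06]),"crop0",u-50,v-60)
a=cv2.resize(s["color"][v-60:v+40,u-50:u+50],(600,600),interpolation=2)
cv2.imwrite("pics/s3.png",a[...,::-1])
save(w,"w3.png")
```

```text
tcp [ 0.5789 -0.1049  0.1409] z [-0.0077  0.0056 -1.    ] y yaw 1.9008 shift/0.8 [-0.001  -0.0075 -0.0114]
tcp [ 0.5789 -0.1049  0.1409] z [-0.0077  0.0056 -1.    ] y yaw 1.9008 shift/0.8 [-0.001  -0.0075 -0.0114]
tcp [ 0.5791 -0.1052  0.1411] z [-0.0073  0.0055 -1.    ] y yaw 1.9005 shift/0.8 [-0.0009 -0.0072 -0.0112]
scene pred [225.31897706 247.3415762 ] crop0 174 183
```

View pics/s3.png

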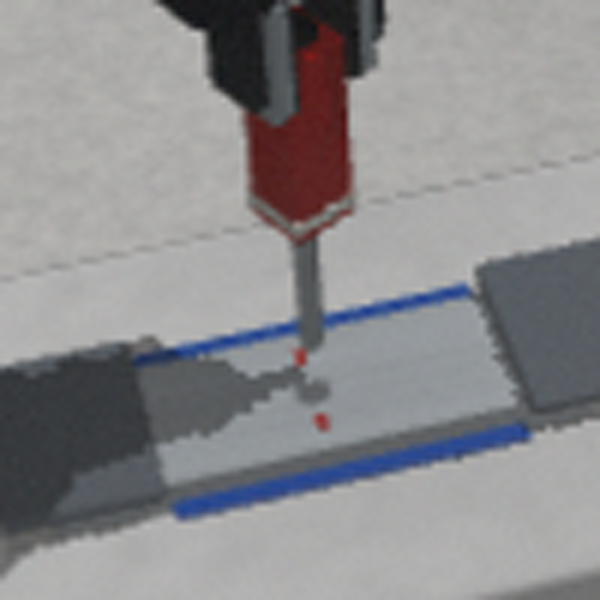

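View pics/w3.png

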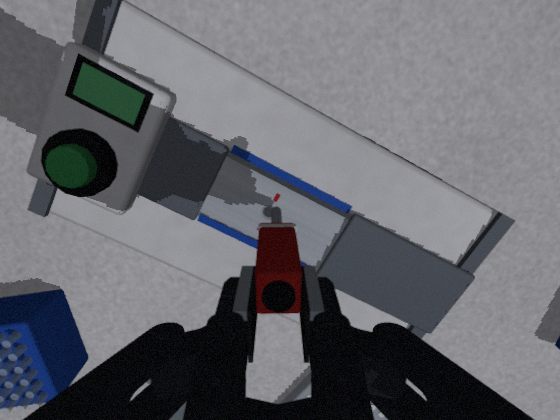

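Scene crop: stem tip at ≈(226,240.5), well ≈(226,248). In the wrist view the stem tip is near (277,208), right of the well at (268,211). I'll enlarge the wrist view there.

Run:
```python
from h import *
w=np.load('w3.npy',allow_pickle=True).item();save(w,"w3c.png",(235,170,315,240),8)
p,r=tool();z=r.as_matrix()[:,2]
print("wrist well pred",proj(w,[.5817,-.1104,.06]),"tip pred",proj(w,p+.0693*z))
```

```text
wrist well pred [268.11871723 210.9713606 ] tip pred [276.78006499 214.72134219]
```

View pics/w3c.png

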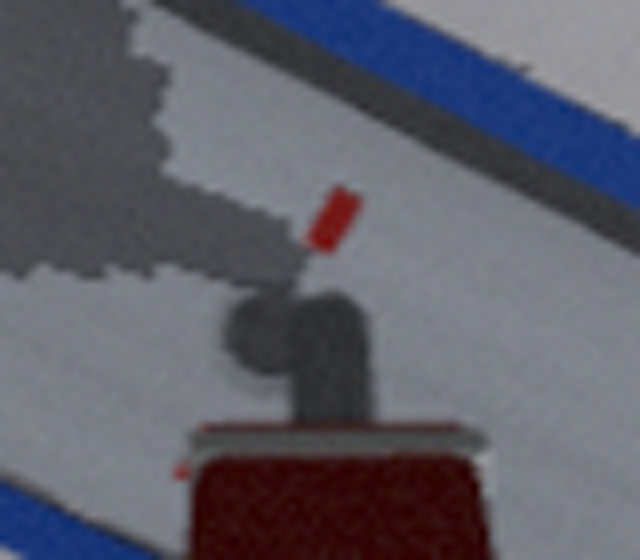

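```bash
cat >> h.py <<'E'
def tri(c1,p1,c2,p2):
    A=[];b=[]
    for c,p in((c1,p1),(c2,p2)):
        d=ray(c,*p);d/=np.linalg.norm(d);P=np.eye(3)-np.outer(d,d);A.append(P);b.append(P@c["eye"])
    x=np.linalg.lstsq(np.vstack(A),np.hstack(b),rcond=None)[0]
    return x,proj(c1,x)-p1,proj(c2,x)-p2
E
python3 - <<'E'
from h import *
w=np.load('w3.npy',allow_pickle=True).item();s=np.load('s3.npy',allow_pickle=True).item()
x,a,b=tri(w,[276.5,210.3],s,[225.7,240.3]);print("tip",x,a,b)
y,a,b=tri(w,[268.1,211.2],s,[226.2,247.9]);print("well",y,a,b)
p,r=tool();print("tip in tool",r.inv().apply(x-p))
M=r.as_matrix(); d=y-x; d[2]=0; print("move xy",d,"tool/0.8",(M.T@d)/.8)
E
```

```text
tip [ 0.57607927 -0.10625405  0.06969972] [-0.56631453 -0.32316376] [ 0.26727631 -0.08947906]
well [ 0.58238424 -0.10973583  0.05878363] [0.60722288 0.3512934 ] [-0.30234309  0.09527376]
tip in tool [ 0.00281365 -0.00060069  0.07142423]
move xy [ 0.00630497 -0.00348179  0.        ] tool/0.8 [-6.04742421e-03 -6.66914535e-03 -8.13523494e-05]
```

Emit:
servo_tool --deltas '[[[-0.0017,-0.0022,0],[0,-0.0012,0],0],[[-0.0017,-0.0022,0],[0,-0.0012,0],0],[[-0.0016,-0.0022,0],[0,-0.0011,0],0],[[0,0,0],[0,0,0],0],[[0,0,0],[0,0,0],0],[[0,0,0],[0,0,0],0],[[0,0,0],[0,0,0],0],[[0,0,0],[0,0,0],0],[[0,0,0],[0,0,0],0],[[0,0,0],[0,0,0],0]]'

```text
t: 8.63
tool_pos: [0.586, -0.1102, 0.1425]
ee_rot: [-0.513, 3.091, 0.012]
wrist_force: [-0.1, 0.2, -0.5]
finger_gap: 0.0188
```

```bash
cat >> h.py <<'E'
def tip(off=(.0028,-.0006,.0714),well=(.5824,-.1097)):
    p,r=tool();t=p+r.apply(off);d=np.array([*well,0])-[t[0],t[1],0]
    s=state();print("tcp",p.round(4),"z",r.as_matrix()[:,2].round(4),"tip",t.round(4),"err mm",(1e3*d[:2]).round(1),"tool/.8",(r.inv().apply(d)/.8).round(4),"F",s["wrist_force"].round(1),"M",s["moment"].round(2),"qv",np.abs(s["qvel"]).max().round(3),"gap",s["finger_gap"])
E
python3 -c "
from h import *
tip()"
```

```text
tcp [ 0.586  -0.1102  0.1425] z [ 0.0067  0.0086 -0.9999] tip [ 0.584 -0.111  0.071] err mm [-1.6  1.3] tool/.8 [0.0013 0.0022 0.    ] F [-0.1  0.2 -0.5] M [-0.01 -0.05  0.03] qv 0.002 gap 0.018834507061944776
```

Emit:
servo_tool --deltas '[[[0.0007,0.0014,0],[0.001,0,0],0],[[0.0006,0.0013,0],[0.001,0,0],0],[[0,0,0],[0,0,0],0],[[0,0,0],[0,0,0],0],[[0,0,0],[0,0,0],0],[[0,0,0],[0,0,0],0],[[0,0,0],[0,0,0],0],[[0,0,0],[0,0,0],0],[[0,0,0],[0,0,0],0],[[0,0,0],[0,0,0],0]]'

```text
t: 9.47
tool_pos: [0.5839, -0.108, 0.1424]
ee_rot: [-0.513, 3.09, 0.001]
wrist_force: [0.5, -1.1, 0.0]
finger_gap: 0.019
```

```bash
python3 -c "
from h import *
tip()
s=camera('scene');w=camera('wrist');tip()
np.save('s4.npy',s,allow_pickle=True);np.save('w4.npy',w,allow_pickle=True)
a=cv2.resize(s['color'][205:265,196:256],(420,420),interpolation=2);b=cv2.resize(w['color'][180:240,240:300],(420,420),interpolation=2)
cv2.imwrite('pics/p4.png',cv2.cvtColor(np.hstack([a,b])[:,:800],4))"
```

```text
tcp [ 0.5839 -0.108   0.1424] z [ 0.0087  0.0021 -1.    ] tip [ 0.5821 -0.1093  0.071 ] err mm [ 0.3 -0.4] tool/.8 [-0.0002 -0.0006  0.    ] F [ 0.5 -1.1  0. ] M [-0.02 -0.04  0.03] qv 0.002 gap 0.019001410957570533
tcp [ 0.584  -0.108   0.1424] z [ 0.0088  0.0021 -1.    ] tip [ 0.5821 -0.1093  0.071 ] err mm [ 0.3 -0.4] tool/.8 [-0.0002 -0.0006  0.    ] F [ 0.4  0.9 -0.4] M [-0.   -0.05 -0.  ] qv 0.002 gap 0.019074434689221688
```

View pics/p4.png

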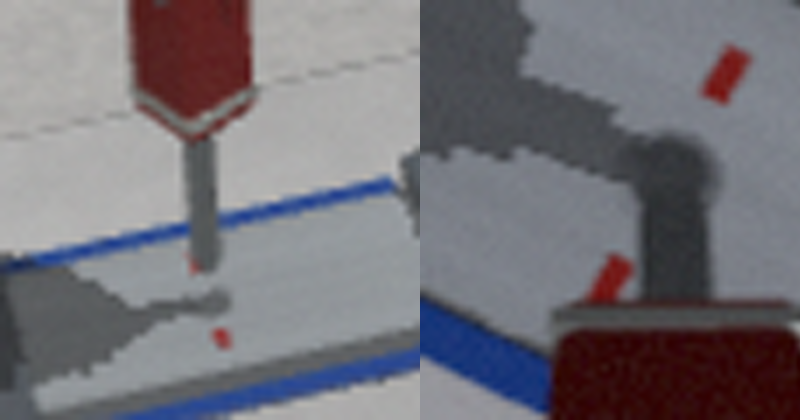

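Run:
```python
from h import *
w=np.load('w4.npy',allow_pickle=True).item();s=np.load('s4.npy',allow_pickle=True).item()
x,a,b=tri(w,[276.3,203.2],s,[225.1,241.9]);print("tip",x,a,b)
y,a,b=tri(w,[276.0,204.1],s,[225.4,247.6]);print("well",y,a,b)
for h in(.060,.0655,.071): print(h,proj(w,[.5824,-.1097,h]),proj(s,[.5824,-.1097,h]))
tip()
```

```text
tip [ 0.57816157 -0.10969242  0.06875107] [1.15116983 0.66499519] [-0.55017571  0.17778938]
well [ 0.58158324 -0.10995058  0.05921882] [-0.35555976 -0.20352976] [ 0.17531752 -0.05740815]
0.06 [275.60447226 205.3271403 ] [225.87356026 247.47496973]
0.0655 [275.55693864 207.73117972] [225.65610601 245.11278162]
0.071 [275.50742639 210.23496197] [225.43671305 242.72793358]
tcp [ 0.584  -0.108   0.1424] z [ 0.0088  0.0021 -1.    ] tip [ 0.5821 -0.1093  0.071 ] err mm [ 0.3 -0.4] tool/.8 [-0.0002 -0.0006  0.    ] F [ 0.4  0.9 -0.4] M [-0.   -0.05 -0.  ] qv 0.002 gap 0.019074434689221688
```

Run:
```python
from h import *
w=np.load('w4.npy',allow_pickle=True).item();g=w["color"].sum(2)//3
print("cols",list(range(266,288)))
for r in range(196,224): print(r,g[r,266:288])
```

```text
cols [266, 267, 268, 269, 270, 271, 272, 273, 274, 275, 276, 277, 278, 279, 280, 281, 282, 283, 284, 285, 286, 287]
196 [ 75 101 126 130 128 129 128 128 130 128 131 129 129 128 130 130 129 133
 131 133 132 130]
197 [ 76 104 127 127 126 129 129 131 130 128 133 130 128 132 129 130 130 129
 127 128 129 132]
198 [ 75  80  83 106 124 126 124 118 113 111 114 120 124 129 132 129 130 127
 130 133 132 130]
199 [ 75  75  75  83  80  78  92  99  87  81  88  97 100 105 123 131 132 130
 132 130 128 131]
200 [ 76  73  77  72  66  69  76  63  60  61  63  71  82  93 106 124 130 130
 133 132 131 130]
201 [ 75  78  69  65  58  57  56  56  55  56  55  56  59  70  86 105 122 132
 133 129 130 132]
202 [ 77  75  66  64  61  55  53  54  53  59  57  50  56  55  77  92 114 132
 128 131 130 132]
203 [ 77  73  68  64  64  59  58  52  57  56  57  55  55  53  63  81 101 116
 131 128 133 130]
204 [ 80  75  70  68  65  62  58  56  56  53  55  55  54  57  62  80  97 115
 128 128 129 129]
205 [100  73  68  65  67  63  56  59  59  59  56  56  56  54  59  76  93 113
 128 127 126 129]
206 [126 122 116 103  76  58  57  
[... 952 characters left out ...]
  49  52  49  54  48  46  54  90 121 129
 128 130 128 127]
217 [104  58  62  78  98  81  45  49  48  51  50  51  48  52  53  86 118 127
 129 127 129 129]
218 [ 70  58  55  59  86  85  46  48  54  50  51  48  47  51  53  88 120 127
 129 128 128 124]
219 [ 52  58  55  74  96  84  48  48  50  51  52  48  49  50  55  82 114 127
 127 128 129 126]
220 [ 56  54  62 105 117  82  47  52  50  52  51  49  47  51  48  77 113 128
 125 126 126 127]
221 [ 55  54  92 117 113  84  51  53  50  51  50  45  50  50  54  79 113 130
 130 127 128 128]
222 [ 48  53  88 105  97  65  44  49  44  45  47  44  44  46  48  68  96 108
 106 105 107 107]
223 [49 45 54 56 56 49 48 47 45 46 46 47 47 48 43 52 54 60 58 60 58 57]
```

Tip and well line up within about 0.5 mm: the stem's end edge is at row 206.5 and the well's centre at (275.5,205.5), both as predicted. I'll descend gently.

Emit:
servo_tool --deltas '[[[-0.0001,-0.0003,0.002],[0,0,0],0],[[0,0,0.002],[0,0,0],0],[[0,0,0.002],[0,0,0],0],[[0,0,0.002],[0,0,0],0],[[0,0,0.002],[0,0,0],0],[[0,0,0.002],[0,0,0],0],[[0,0,0.002],[0,0,0],0],[[0,0,0.002],[0,0,0],0],[[0,0,0.002],[0,0,0],0],[[0,0,0.002],[0,0,0],0]]'

```text
t: 10.4
tool_pos: [0.5843, -0.1082, 0.1247]
ee_rot: [-0.513, 3.09, 0.001]
wrist_force: [0.0, -0.1, 0.5]
finger_gap: 0.0189
```

```bash
python3 -c "
from h import *
tip()"
```

```text
tcp [ 0.5843 -0.1082  0.1247] z [ 0.0086  0.0021 -1.    ] tip [ 0.5824 -0.1095  0.0532] err mm [-0.  -0.2] tool/.8 [ 0.0001 -0.0002 -0.    ] F [ 0.  -0.1  0.5] M [-0.02  0.04 -0.01] qv 0.04 gap 0.018878228423272615
```

The tip is now below the block's top with no force, so it has entered the well.

Emit:
servo_tool --deltas '[[[0,0,0.004],[0,0,0],0],[[0,0,0.004],[0,0,0],0],[[0,0,0.004],[0,0,0],0],[[0,0,0.004],[0,0,0],0],[[0,0,0.004],[0,0,0],0],[[0,0,0.004],[0,0,0],0],[[0,0,0.004],[0,0,0],0],[[0,0,0.004],[0,0,0],0],[[0,0,0.004],[0,0,0],0],[[0,0,0.003],[0,0,0],0]]'

```text
t: 11.23
tool_pos: [0.5846, -0.1083, 0.09]
ee_rot: [-0.513, 3.09, 0.0]
wrist_force: [-0.0, -0.4, -0.2]
finger_gap: 0.0191
```

```bash
python3 -c "
from h import *
tip()"
```

```text
tcp [ 0.5846 -0.1083  0.09  ] z [ 0.0086  0.0018 -1.    ] tip [ 0.5827 -0.1097  0.0186] err mm [-0.3 -0. ] tool/.8 [ 0.0004  0.0001 -0.    ] F [-0.  -0.4 -0.2] M [-0.06  0.01 -0.03] qv 0.06 gap 0.01912807826769968
```

Emit:
servo_tool --deltas '[[[0.0002,0,0.002],[0,0,0],0],[[0,0,0.0015],[0,0,0],0],[[0,0,0.0015],[0,0,0],0],[[0,0,0.0015],[0,0,0],0],[[0,0,0.0015],[0,0,0],0],[[0,0,0.0015],[0,0,0],0],[[0,0,0.0015],[0,0,0],0],[[0,0,0.0015],[0,0,0],0],[[0,0,0.0015],[0,0,0],0],[[0,0,0.0015],[0,0,0],0]]'

```text
t: 12.07
tool_pos: [0.585, -0.1085, 0.0826]
ee_rot: [-0.514, 3.092, 0.001]
wrist_force: [-2.8, 0.7, 6.2]
finger_gap: 0.0191
```

```bash
python3 -c "
from h import *
tip()"
```

```text
tcp [ 0.585  -0.1085  0.0826] z [ 0.0071  0.002  -1.    ] tip [ 0.583  -0.1099  0.0112] err mm [-0.6  0.2] tool/.8 [ 0.0007  0.0004 -0.    ] F [-2.8  0.7  6.2] M [0.12 0.45 0.05] qv 0.006 gap 0.01905021986609076
```

Emit:
servo_tool --deltas '[[[0.0003,0,0.003],[0,0,0],0],[[0,0,0.004],[0,0,0],0],[[0,0,0.005],[0,0,0],0],[[0,0,0.005],[0,0,0],0],[[0,0,0.005],[0,0,0],0],[[0,0,0.005],[0,0,0],0],[[0,0,0.005],[0,0,0],0],[[0,0,0.005],[0,0,0],0],[[0,0,0.005],[0,0,0],0],[[0,0,0.005],[0,0,0],0]]'

```text
t: 12.9
tool_pos: [0.5865, -0.1087, 0.0825]
ee_rot: [0.519, -3.098, -0.005]
wrist_force: [-7.0, 1.3, 18.5]
finger_gap: 0.0188
```

```bash
python3 -c "
from h import *
tip()"
```

```text
tcp [ 0.5865 -0.1087  0.0825] z [-0.0012  0.0032 -1.    ] tip [ 0.5839 -0.11    0.0111] err mm [-1.5  0.3] tool/.8 [0.0017 0.0009 0.    ] F [-7.   1.3 18.5] M [ 0.32  1.51 -0.  ] qv 0.016 gap 0.018756305653087953
```

Firm stop at 18 N with no further travel, so the handle is on the block. I'll relieve the load and release.

Emit:
servo_tool --deltas '[[[0.0015,0,-0.0005],[0,0.002,0],0],[[0,0,0],[0,0,0],0],[[0,0,0],[0,0,0],0.5],[[0,0,0],[0,0,0],0.7],[[0,0,0],[0,0,0],0.7],[[0,0,0],[0,0,0],0.7],[[0,0,0],[0,0,0],0.7],[[0,0,0],[0,0,0],0.7],[[0,0,0],[0,0,0],0.7],[[0,0,0],[0,0,0],0.7]]'

```text
t: 13.73
tool_pos: [0.5858, -0.109, 0.0833]
ee_rot: [0.518, -3.093, -0.003]
wrist_force: [0.5, 0.0, -0.1]
finger_gap: 0.0597
```

Emit:
servo_tool --deltas '[[[0,0,-0.01],[0,0,0],0.7],[[0,0,-0.02],[0,0,0],0.7],[[0,0,-0.02],[0,0,0],0.7],[[0,0,-0.02],[0,0,0],0.7],[[0,0,-0.02],[0,0,0],0.7],[[0,0,-0.02],[0,0,0],0.7],[[0,0,-0.01],[0,0,0],0.7],[[0,0,0],[0,0,0],0.7],[[0,0,0],[0,0,0],0],[[0,0,0],[0,0,0],0]]'

```text
t: 14.57
tool_pos: [0.5856, -0.1089, 0.1857]
ee_rot: [0.518, -3.092, -0.004]
wrist_force: [-0.1, -0.6, 0.1]
finger_gap: 0.0367
```

Run:
```python
from h import *
plan([.5806,-.236,.13]); T=camera("top");s=camera("scene")
a=cv2.resize(s['color'][170:290,120:280],(800,600),interpolation=2)
cv2.imwrite("pics/s5.png",a[...,::-1])
for c in(s,):
    hsv=cv2.cvtColor(c["color"],cv2.COLOR_RGB2HSV);m=cv2.inRange(hsv,(50,120,40),(85,255,255));n,l,st,ce=cv2.connectedComponentsWithStats(m)
    print([(st[i],ce[i]) for i in range(1,n) if st[i][4]>30])
for h in(.06,.12): print(h,proj(s,[.5822,-.11,h]))
print("button proj",proj(s,[.5806,-.236,.085]))
```

```text
tcp [ 0.5856 -0.1089  0.1857] z [-0.0073  0.0016 -1.    ] y yaw 1.9026 shift/0.8 [ 0.0572 -0.1484  0.0694]
[(array([135, 237,  24,  13, 193], dtype=int32), array([145.86010363, 243.13471503])), (array([139, 248,  18,  17, 221], dtype=int32), array([147.40723982, 256.42081448]))]
0.06 [225.65891566 247.45636552]
0.12 [223.16640138 220.41127248]
button proj [147.54134012 261.79341462]
```

View pics/s5.png

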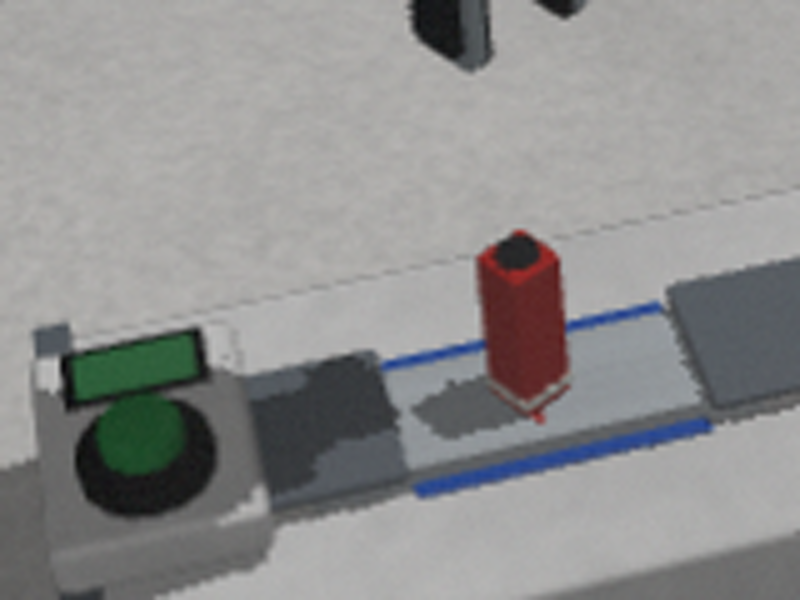

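The probe stands upright and flat on the block: its top is at (223.4,220), predicted (223.2,220.4). Next I'll locate the button and go over it with the fingers shut.

Run:
```python
from h import *
T=np.load("top0.npy",allow_pickle=True).item(); S=np.load("scene0.npy",allow_pickle=True).item()
x,a,b=tri(T,[412.4,177.6],S,[148.0,256.0]);print(x,a,b)
plan([x[0],x[1],.13])
```

```text
[ 0.58076959 -0.23408283  0.09702718] [-0.41934881 -0.11352358] [-0.58434004 -0.02439307]
tcp [ 0.5851 -0.1087  0.1849] z [-0.0089  0.0021 -1.    ] y yaw 1.9026 shift/0.8 [ 0.0556 -0.1467  0.0683]
```

Emit:
servo_tool --deltas '[[[0.0139,-0.0366,0],[0,0,0],0],[[0.0139,-0.0366,0],[0,0,0],0],[[0.0139,-0.0366,0],[0,0,0],0],[[0.0139,-0.0366,0],[0,0,0],0],[[0,0,0],[0,-0.001,0],0],[[0,0,0.02],[0,0,0],0],[[0,0,0.02],[0,0,0],0],[[0,0,0.015],[0,0,0],0],[[0,0,0],[0,0,0],0],[[0,0,0],[0,0,0],0]]'

```text
t: 15.5
tool_pos: [0.5748, -0.2348, 0.1276]
ee_rot: [0.518, -3.079, -0.023]
wrist_force: [-0.5, -0.4, 0.1]
finger_gap: 0.0001
```

```bash
python3 -c "
from h import *
plan([.5805,-.2343,.11]);s=state();print(s['wrist_force'],s['finger_gap'])"
```

```text
tcp [ 0.5748 -0.2348  0.1276] z [-0.0213  0.0116 -0.9997] y yaw 1.9041 shift/0.8 [-0.0073 -0.0021  0.0218]
[-0.46192717 -0.3637444   0.07176953] 0.0001406066634526482
```

Emit:
servo_tool --deltas '[[[-0.0035,-0.001,0.003],[0.001,-0.003,0],0],[[-0.0035,-0.001,0.004],[0.001,-0.003,0],0],[[0,0,0.004],[0,0,0],0],[[0,0,0.004],[0,0,0],0],[[0,0,0.004],[0,0,0],0],[[0,0,0.004],[0,0,0],0],[[0,0,0.003],[0,0,0],0],[[0,0,0.003],[0,0,0],0],[[0,0,0.003],[0,0,0],0],[[0,0,0.003],[0,0,0],0]]'

```text
t: 16.33
tool_pos: [0.5837, -0.233, 0.1]
ee_rot: [-0.524, 3.091, 0.014]
wrist_force: [0.4, -0.5, 0.4]
finger_gap: -0.0
```

```bash
python3 -c "
from h import *
plan([.5805,-.2343,.09]);s=state();print(s['wrist_force'],s['finger_gap'])"
```

```text
tcp [ 0.5837 -0.233   0.1   ] z [ 0.0052  0.0101 -0.9999] y yaw 1.9067 shift/0.8 [ 0.0044 -0.0004  0.0125]
[ 0.44981949 -0.47682124  0.42854711] -3.7143683038564057e-05
```

Emit:
servo_tool --deltas '[[[0.003,0,0.003],[0,0,0],0],[[0,0,0.003],[0,0,0],0],[[0,0,0.003],[0,0,0],0],[[0,0,0.003],[0,0,0],0],[[0,0,0.003],[0,0,0],0],[[0,0,0.003],[0,0,0],0],[[0,0,0.003],[0,0,0],0],[[0,0,0.003],[0,0,0],0],[[0,0,0.003],[0,0,0],0],[[0,0,0.003],[0,0,0],0]]'

```text
t: 17.17
tool_pos: [0.5811, -0.2339, 0.0741]
ee_rot: [-0.524, 3.091, 0.014]
wrist_force: [-1.9, 1.0, 4.6]
finger_gap: 0.0001
```

```bash
python3 -c "
from h import *
plan([.5805,-.2343,.09]);s=state();print(s['wrist_force'],s['finger_gap'])"
```

```text
tcp [ 0.5811 -0.2339  0.0741] z [ 0.0047  0.0101 -0.9999] y yaw 1.9065 shift/0.8 [ 0.0008 -0.0001 -0.0199]
[-1.90301444  0.99473757  4.56647364] 0.00014563251996022118
```

Emit:
servo_tool --deltas '[[[0,0,0.003],[0,0,0],0],[[0,0,0.003],[0,0,0],0],[[0,0,0.004],[0,0,0],0],[[0,0,0.004],[0,0,0],0],[[0,0,0.004],[0,0,0],0],[[0,0,0.004],[0,0,0],0],[[0,0,0.004],[0,0,0],0],[[0,0,0.004],[0,0,0],0],[[0,0,0.004],[0,0,0],0],[[0,0,0.004],[0,0,0],0]]'

```text
t: 18.0
tool_pos: [0.5811, -0.2339, 0.0728]
ee_rot: [0.528, -3.095, -0.02]
wrist_force: [-6.1, 2.3, 16.5]
finger_gap: 0.0001
```

```bash
python3 -c "
from h import *
plan([.5805,-.2343,.09]);s=state();print(s['wrist_force'],s['finger_gap'])
c=camera('scene');a=cv2.resize(c['color'][170:290,80:240],(800,600),interpolation=2);cv2.imwrite('pics/s6.png',a[...,::-1])"
```

```text
tcp [ 0.5811 -0.2339  0.0728] z [-0.0036  0.0121 -0.9999] y yaw 1.9088 shift/0.8 [ 0.0008  0.0001 -0.0215]
[-6.05879695  2.30147462 16.48533514] 5.8177105015261687e-05
```

View pics/s6.png

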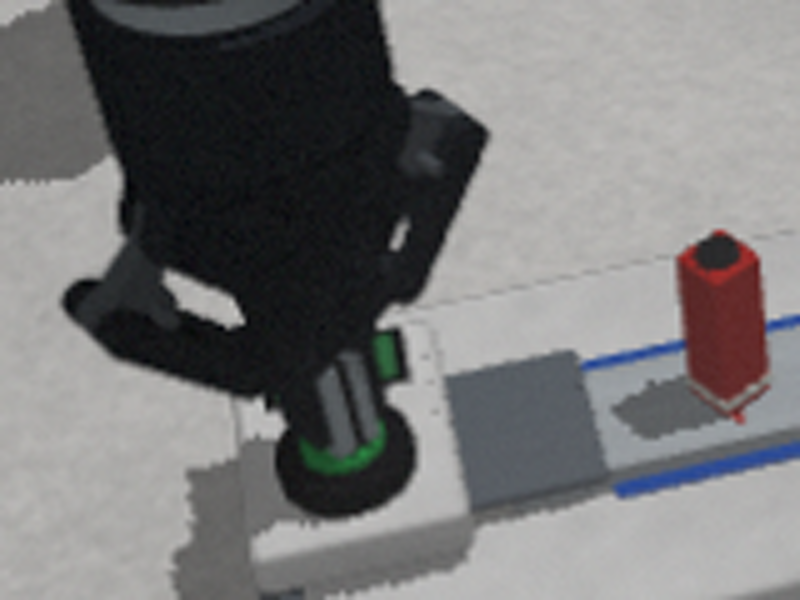

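The fingers are on the button with a hard stop at 16 N; the probe is unchanged. I'll retreat slowly first, to read the spring's force as a check.

Emit:
servo_tool --deltas '[[[0,0,-0.0015],[0,0.0015,0],0],[[0,0,-0.001],[0,0,0],0],[[0,0,-0.001],[0,0,0],0],[[0,0,-0.0005],[0,0,0],0],[[0,0,0],[0,0,0],0],[[0,0,0],[0,0,0],0],[[0,0,0],[0,0,0],0],[[0,0,0],[0,0,0],0],[[0,0,0],[0,0,0],0],[[0,0,0],[0,0,0],0]]'

```text
t: 18.88
tool_pos: [0.5815, -0.2341, 0.0773]
ee_rot: [0.528, -3.092, -0.018]
wrist_force: [-1.0, 0.8, 2.8]
finger_gap: -0.0001
```

Emit:
servo_tool --deltas '[[[0,0,-0.01],[0,0,0],0],[[0,0,-0.02],[0,0,0],0],[[0,0,-0.03],[0,0,0],0],[[0,0,-0.03],[0,0,0],0],[[0,0,-0.03],[0,0,0],0],[[0,0,-0.02],[0,0,0],0],[[0,0,-0.01],[0,0,0],0],[[0,0,0],[0,0,0],0],[[0,0,0],[0,0,0],0],[[0,0,0],[0,0,0],0]]'

```text
t: 19.72
tool_pos: [0.5805, -0.2344, 0.2]
ee_rot: [0.527, -3.088, -0.023]
wrist_force: [0.2, 0.5, -0.5]
finger_gap: -0.0003
```

The force fell to 2.8 N about 4 mm above the stop, which is spring-like, so the button was fully down. One last numeric check, then hand in.

Run:
```python
from h import *
s=camera("scene");S=np.load("scene0.npy",allow_pickle=True).item()
def bl(c,lo,hi):
    m=cv2.inRange(cv2.cvtColor(c["color"],cv2.COLOR_RGB2HSV),lo,hi);n,l,st,ce=cv2.connectedComponentsWithStats(m);return [(st[i].tolist(),ce[i].round(1).tolist()) for i in range(1,n) if st[i][4]>60]
print("green",bl(S,(50,120,40),(85,255,255)),bl(s,(50,120,40),(85,255,255)))
print("yellow",bl(S,(18,120,70),(32,255,255)),bl(s,(18,120,70),(32,255,255)))
print("red now",bl(s,(0,120,50),(8,255,255)),"expect mid",proj(s,[.5822,-.11,.09]))
d=cv2.absdiff(S["color"],s["color"])[130:170,350:374].max(2);print("grey diff",d.mean())
print(state()["wrist_force"],state()["t"],np.abs(state()["qvel"]).max())
sign_off()
```

```text
green [([135, 237, 23, 28, 411], [146.8, 250.4])] [([135, 237, 23, 28, 413], [146.9, 250.3])]
yellow [([376, 155, 16, 27, 303], [383.1, 168.2])] [([376, 155, 16, 27, 301], [383.1, 168.1])]
red now [([216, 219, 17, 31, 294], [224.5, 233.5])] expect mid [224.44329926 234.29213657]
grey diff 8.825
[ 0.31848975 -0.79754647 -0.71210001] 19.7667 0.008769954110900846
the job is handed in; nothing more can be done
```

I moved the red probe from the stand into the heater's well, pushed it home and released it. I then pressed the green button and backed off. The job was handed in at about 19.8 s.

**Probe:** it stopped firmly, with no further travel up to 18 N, and I estimated the tip at 10–11 mm above the heater's origin. After release the scene view showed it upright and flat on the block, within about 1 px of where it should be.

**Button:** I pressed to a hard stop at about 16 N. Backing off about 4 mm, the force dropped to 2.8 N, as a spring would. The last picture shows the button back where it started, and the arm was clear of everything.

**Other probes:** the yellow probe is unchanged, within 0.1 px. For the grey one I only had a rough before/after picture difference, a mean of about 9 grey levels. I put that down to noise and shadow and did not check it closely; the gripper never came near it.

**Disagreement:** I had estimated the button top at about 97 mm from the pictures, but it was at roughly 80 mm by touch. The press went by feel, so this did not affect it.

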